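# Screw the high-sitting lid home on the kitchen crock

### The job

One of the two white crocks has its wooden lid merely resting on top of the thread, standing higher than on the other crock. Turn that lid back (anticlockwise from above) until it drops onto the thread, then screw it forward (clockwise) fully home, so that its bar lines up with the crock's two ears. Leave the closed crock where it stands, keep both crocks upright, and let go.

Things in the scene. Friction and masses are not known exactly. Their poses are not given: they have to be found in the camera images.
- lid: Loose round wooden lid, 0.15 kg, 96 mm across, 57 mm tall: a disc with skirt, 28 mm tall, and on top a straight bar to grip, 60 long, 14 thick, 29 high. Origin: on the axis at the skirt's lower edge; x along the bar, z up. At the start it rests on top of the thread, origin 108 mm above the crock's underside; dropped in, and when shut, 95 mm above it. Sideways play about 2.5 mm.
- crock: Loose white stoneware crock under that lid, about 2.2 kg, 106 mm across, shoulder 95 mm high; two small ears stick out at half height to 77 mm from the axis. Origin: centre of the underside; x runs through the ears, z up. It may stand left or right of the other crock. Shut, the lid's x is in line with this x.
- thread (a point): Top of the crock's neck, 113 mm above its underside, on the axis; x as the crock's. Lid's yaw against it, anticlockwise positive, in degrees: +14 to +38 at the start; the lid drops 13 mm by its weight or a light push at +70 (58 to 82) and a stop ends the turning back at 84; once down it turns clockwise, with 2 mm of play in height, to a stop at 0: home. While high it is stopped at 0 too.
- other_crock: Bystander: a crock of the same make and size with its lid already home (top of the bar 152 mm above the worktop, against 165 mm on the one to close; no gap under the lid; bar in line with the ears). One loose body, about 2.2 kg; origin at the centre of the underside, x through the ears. To be left alone.

How it is judged (in metres and radians):
On the way:
1. the lid, turned back, has dropped onto the thread (z of lid in the frame of crock below 0.099 m and angle between the x axis of lid and the x axis of crock, either way round above 0.5 rad), for 0.1 s.
At the end, for the whole second after the job is handed in: The lid is down on its crock (origin less than 99 mm above the crock's underside, within 10 mm of its axis, level) and screwed home: its bar within 11 degrees of the line of the ears. Crock upright, lid at rest (z of lid in the frame of crock below 0.099 m and horizontal distance between lid and crock below 0.01 m and angle between the x axis of lid and the x axis of crock, either way round below 0.2 rad and angle between each of lid, crock's own z axis and vertical below 0.1 rad and linear speed of lid below 0.02 m/s); the robot touches nothing.
It fails at once if the closed crock is shoved (more than 30 mm) or tipped (more than 17 degrees) (distance of other_crock from where it was at the start of the episode above 0.03 m or angle between other_crock's own z axis and vertical above 0.3 rad).
It fails at once if the crock is tipped (more than 17 degrees) (angle between crock's own z axis and vertical above 0.3 rad).
It also fails if it takes over 32 s, if anything falls off the work surface, if the arm or the gripper's body presses on something with over 40 N, if the wrist force passes 120 N, or if a joint passes its speed limit or range.

### The arm

A 6-joint arm with a two-finger parallel gripper is mounted at the origin on a cart in front of the work surface, level with it; the furniture and walls round the work are solid. World frame = base frame: x ahead of the robot, y to its left, z up, the work surface at z = 0. Lengths are in mm, angles in rad, forces in N, time in s.
With the tool pointing down it reaches from about 375 to 975 mm from the base axis. Payload 3.8 kg.
Tool frame: the origin (TCP) lies midway between the tips of the shut fingers; the grasp point (between the pads) lies manip.grip_depth behind it (manip.grip_depth is the distance from the TCP to the grasp point, in mm); z points along the fingers, y is the line along which they close (so a half turn about z gives the same grasp; the last joint's range is limited). The gripper opens to 85 mm and grips with 20 to 120 N. Pads are 22 mm wide; open, the fingers measure 114 mm over their backs; the gripper's body (76 mm by 85 mm) begins 54 mm behind the grasp point. The pads swing forward as they close: fully open they stand 13 mm farther back than shut.
Start: joints at [-1.165, 0.264, 1.604, -0, 1.274, -0.037], TCP at [289.212, -609.897, 231.28] pointing down, gripper open.
Joint ranges: [-2.63, 2.63], [-0.94, 2.18], [0.31, 2.57], [-1.31, 4.45], [0, 2.66], [-2.55, 2.55]. Speed limits (rad/s): [2.57, 2.57, 3.14, 3.14, 3.14, 3.14].

### API

Orientations are given as a unit quaternion [x, y, z, w].
In Python, from bench import manip gives the robot as it stands.
- The arm moves only by the tool arm_command, never from a script. Its argument "series" is a list of rows, each an object of numbers: "fingers": the closure, from 0 (fully open) to 1 (shut); "tx", "ty", "tz": the shift along the tool's x, y, z in mm; "wx", "wy", "wz": the turn, a rotation vector about the tool's x, y, z in degrees. In form: [{"fingers": .., "tx": .., "ty": .., "tz": .., "wx": .., "wy": .., "wz": ..}, ...]. A call has 1 to 12 rows; each row shifts and turns the commanded pose from where the row before left it, along the tool's axes as they then stand; what a row does not reach is not made up. A row lasts 1/10 s, in which the tool goes at most 50 mm and 8.59 degrees, less where a joint would pass 70% of its speed; a pose out of reach is approached as far as the arm can. A call is refused whole if a number of a shift passes 50 or a number of a turn 8.59, either way. A call with a gripper value outside its range is refused whole. The fingers move at their own pace and stop on an object; "squeeze" is the grip in N (left out, the last holds). Time passes only in rows, so rows that do not move let the fingers close. It gives the time, the measured TCP pose, the force, the opening and the grip force at its end, in the units of the state.
- manip.get_state(): the state, without advancing time (a new reading comes with each control period).
- manip.get_image(name): name is "scene" or "top"; returns a dict with "pixels" (420x560x3 uint8, red, green, blue), "intrinsics" (3x3 intrinsics, pixels), "pose" (4x4, takes a point from camera to world coordinates). Camera axes: x right, y down, z forward; pixel columns grow to the right and rows downward; lengths in mm; the calibration is good to about 2 mm. A picture is of the moment at which its call begins. There is no depth.
- manip.hand_in(): hands the job in; it is judged then, once.
The state is a dict: "t": time; "qpos": joint angles; "dq": joint speeds; "effort": joint torques, N m; "ee_pos": TCP position; "ee_rot": TCP orientation; "wrist_force": force on the tool from outside, world axes, zero at the start; "torque": the same for the moment, N m; "grip_width": opening from 0.0 (shut) to 1.0 (fully open); "gripper_force": force on a finger pad.
Only numpy, scipy, OpenCV 4.12 (cv2) and the standard library are available. Lean on these libraries where they do the work, as an engineer would, in place of code of your own. Each camera call takes 0.05 s, during which the arm holds its last target. There are 200 camera calls.

## Working session

There is one attempt and no reset: what is moved stays moved. The work goes in short steps, Python scripts to look and compute and a tool call to move; the robot and the scene stay as the last step left them, time stands still between calls to the robot, and variables do not carry over. Pictures are saved under pics/ and viewed, at most 10 in all, crops included, and the job is handed in when it is done.

Besides the shell and the picture viewer there is one more tool, called after "Call:" as name([rows], argument=value, ...), one row to a line, values as JSON. arm_command: Moves the arm, as the interface text tells. Its arguments: {"type":"object","properties":{"series":{"type":"array","items":{"type":"object","properties":{"fingers":{"type":"number"},"tx":{"type":"number"},"ty":{"type":"number"},"tz":{"type":"number"},"wx":{"type":"number"},"wy":{"type":"number"},"wz":{"type":"number"}}}},"squeeze":{"type":"number"}},"required":["series"]}

```bash
mkdir -p pics; python3 - <<'E'
from bench import manip
import cv2,numpy as np
s=manip.get_state();print(s['t'],s['ee_pos'],s['ee_rot'],manip.grip_depth)
for n in("scene","top"):
    d=manip.get_image(n);cv2.imwrite(f'pics/{n}0.png',d['pixels'][:,:,::-1]);print(n,np.round(d['intrinsics'],1).tolist(),np.round(d['pose'],3).tolist())
E
```

```text
0.0 [ 288.92603689 -609.2398211   229.956789  ] [ 9.75596158e-01  2.19569813e-01 -1.98497935e-04 -1.09302742e-03] 18.700000000000003
scene [[460.0, 0.0, 278.2], [0.0, 460.0, 208.0], [0.0, 0.0, 1.0]] [[0.737, -0.293, 0.609, -58.009], [-0.676, -0.32, 0.664, -553.077], [0.0, -0.901, -0.434, 469.079], [0.0, 0.0, 0.0, 1.0]]
top [[445.2, 0.0, 274.3], [0.0, 445.2, 207.4], [0.0, 0.0, 1.0]] [[0.004, -0.989, 0.151, 301.536], [-1.0, -0.003, 0.008, -19.925], [-0.008, -0.151, -0.989, 931.129], [0.0, 0.0, 0.0, 1.0]]
```

View pics/scene0.png

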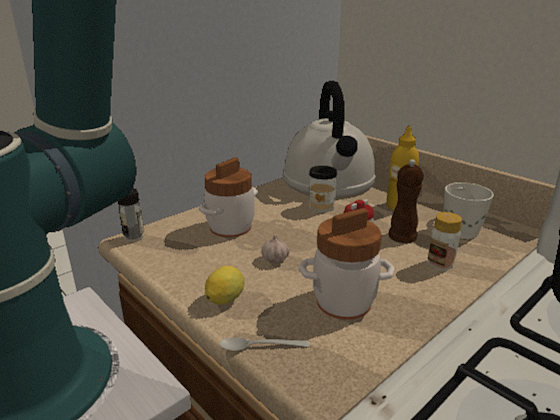

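View pics/top0.png

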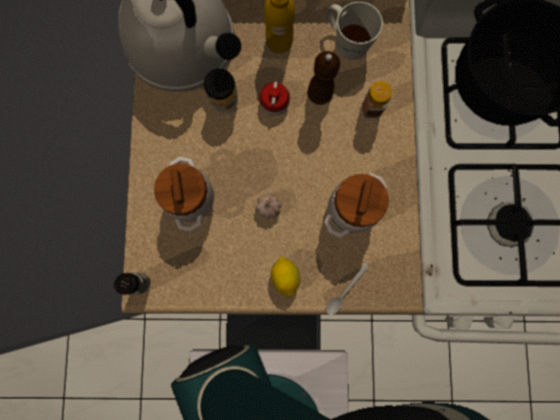

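Both views show the crocks: left one at top (181,190), right one at top (361,202). The right one's bar is turned about 20° anticlockwise from its ears, while the left one's is in line. So the right one looks like the loose lid. Next I'll enlarge it and find its corner points.

```bash
python3 - <<'E'
import cv2,numpy as np
a=cv2.imread('pics/top0.png')[160:250,310:410];b=cv2.imread('pics/scene0.png')[200:325,290:405]
f=lambda i,s:cv2.convertScaleAbs(cv2.resize(i,(s[0],s[1]),interpolation=cv2.INTER_CUBIC),alpha=1.5)
cv2.imwrite('pics/z.png',np.hstack([f(a,(400,360)),f(b,(331,360))]))
E
```

```text
(no output)
```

View pics/z.png

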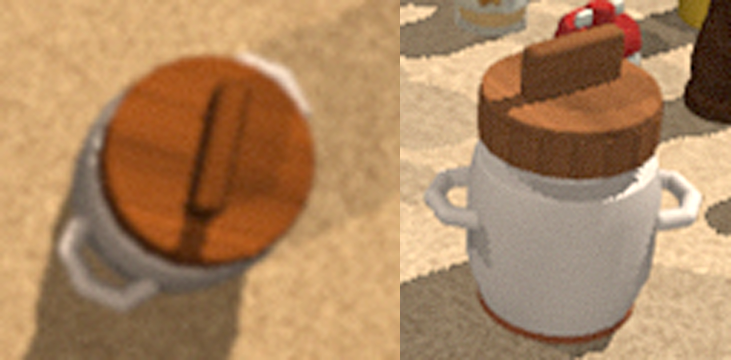

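The crop shows a clear white gap under the right lid, so that is the one to close. Crop points: bar top ends at top (369,182.5) and (363,211.5), and at scene (333,215.6) and (365,209.4). Triangulating them now.

```bash
cat > h.py <<'E'
import numpy as np
from bench import manip
def ray(d,p):
    v=d['pose'][:3,:3]@np.linalg.solve(d['intrinsics'],[*p,1.]);return np.array(d['pose'][:3,3]),v/np.linalg.norm(v)
def plane(d,p,z):
    o,v=ray(d,p);return o+v*(z-o[2])/v[2]
def tri(d,p,e,q):
    o,v=ray(d,p);a,w=ray(e,q);s=np.linalg.lstsq(np.c_[v,-w],a-o,rcond=None)[0]
    x,y=o+s[0]*v,a+s[1]*w;return (x+y)/2,np.linalg.norm(x-y)
E
python3 - <<'E'
from h import *
from scipy.spatial.transform import Rotation as R
T=manip.get_image('top');S=manip.get_image('scene')
t=lambda x,y:(310+x/4,160+y/4);s=lambda x,y:(290+(x-400)/2.88,200+y/2.88)
np.set_printoptions(precision=1,suppress=True)
ang=lambda a,b:np.degrees(np.arctan2(*(a-b)[[1,0]]))
P={}
for n,a,b in [('near',(213,206),(525,45)),('far',(237,90),(617,27)),('earL',(82,280),(430,197)),('earR',(292,82),(699,202))]:
    P[n]=tri(T,t(*a),S,s(*b));print(n,P[n])
print('bar',ang(P['far'][0],P['near'][0]),'ears',ang(P['earR'][0],P['earL'][0]))
a,b=plane(T,t(213,206),165),plane(T,t(237,90),165);print('bar165',a,b,(a+b)/2,ang(b,a),np.linalg.norm(a-b))
a,b=plane(T,t(82,280),50),plane(T,t(292,82),50);print('ears50',a,b,(a+b)/2,ang(b,a),np.linalg.norm(a-b))
print('disc136',plane(T,t(209,162),136))
print('othertop152',plane(T,(178,187),152))
st=manip.get_state();print(R.from_quat(st['ee_rot']).as_matrix(),st['ee_pos'],st['t'])
E
```

```text
near (array([ 409.5, -165.9,  167.3]), np.float64(4.338280053167127))
far (array([ 463.1, -180. ,  164.4]), np.float64(0.4113848269573925))
earL (array([ 388.1, -121.5,   63.6]), np.float64(3.229694763238362))
earR (array([ 487.5, -227.3,   67.2]), np.float64(0.14812932406726573))
bar -14.740015622651514 ears -46.761085547230174
bar165 [ 411.5 -167.9  165. ] [ 462.8 -179.7  165. ] [ 437.2 -173.8  165. ] -12.965351004773753 52.71861760816973
ears50 [ 390.7 -124.2   50. ] [ 491.2 -231.5   50. ] [ 441.  -177.8   50. ] -46.845529851408884 147.01886552054074
disc136 [ 435.7 -172.2  136. ]
othertop152 [456.5 158.8 152. ]
[[ 0.9  0.4 -0. ]
 [ 0.4 -0.9  0. ]
 [ 0.  -0.  -1. ]] [ 289.  -609.5  230.4] 0.2
```

Lid centre is about (437,-173.5), with the bar top at z≈165, bar yaw -13.5° and ears -46.8°. That makes the relative yaw +33°, which fits the +14 to +38 given. I'm moving above it.

Call:
arm_command([
  {"fingers": 0,"tx": 20,"ty": -21},
  {"fingers": 0,"tx": 27,"ty": -28},
  {"fingers": 0,"tx": 28,"ty": -29},
  {"fingers": 0,"tx": 28,"ty": -29},
  {"fingers": 0,"tx": 28,"ty": -29},
  {"fingers": 0,"tx": 28,"ty": -29},
  {"fingers": 0,"tx": 28,"ty": -29},
  {"fingers": 0,"tx": 28,"ty": -29},
  {"fingers": 0,"tx": 28,"ty": -29},
  {"fingers": 0,"tx": 28,"ty": -29},
  {"fingers": 0,"tx": 28,"ty": -28},
  {"fingers": 0,"tx": 22,"ty": -21},
])

```text
validation failed for argument at $.se...
```

Call:
arm_command([
  {"fingers": 0,"wz": 5},
  {"fingers": 0,"wz": 7},
  {"fingers": 0,"wz": 8},
  {"fingers": 0,"wz": 8},
  {"fingers": 0,"wz": 7},
  {"fingers": 0,"wz": 4},
  {"fingers": 0},
  {"fingers": 0},
])

```text
validation failed for argument at $.se...
```

```bash
python3 - <<'E'
from h import *
from scipy.spatial.transform import Rotation as R
import cv2
st=manip.get_state();m=R.from_quat(st['ee_rot']).as_matrix()
print(st['t'],st['ee_pos'],m.round(3).tolist(),np.degrees(np.arctan2(m[1,0],m[0,0])),st['qpos'],st['wrist_force'])
d=m[:2,:2].T@(np.array([437,-173.5])-st['ee_pos'][:2]);print('shift tool',d)
a=manip.get_image('top')['pixels'][130:270,290:430,::-1];b=manip.get_image('scene')['pixels'][140:330,260:440,::-1]
cv2.imwrite('pics/z2.png',np.hstack([cv2.resize(a,(390,390),interpolation=2),cv2.resize(b,(390,390),interpolation=2)]))
E
```

```text
0.2 [ 289.03326118 -609.46381835  230.42600406] [[0.904, 0.428, -0.001], [0.428, -0.904, 0.001], [0.0, -0.001, -1.0]] 25.370255048668454 [-1.16489865e+00  2.64477554e-01  1.60485882e+00  1.77407120e-05
  1.27374035e+00 -3.69020604e-02] [-0.62827177 -0.22168834 -0.54226517]
shift tool [ 320.49222983 -330.51940065]
```

View pics/z2.png

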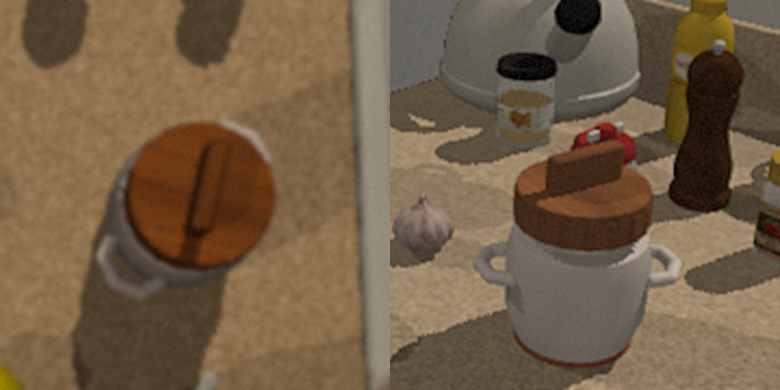

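The move calls were refused, so the picture shows the scene unchanged: the lid at crop (205,190) and no gripper. I'm resending with every field filled in.

Call:
arm_command([
  {"fingers": 0,"tx": 20,"ty": -21,"tz": 0,"wx": 0,"wy": 0,"wz": 0},
  {"fingers": 0,"tx": 27,"ty": -28,"tz": 0,"wx": 0,"wy": 0,"wz": 0},
  {"fingers": 0,"tx": 28,"ty": -29,"tz": 0,"wx": 0,"wy": 0,"wz": 0},
  {"fingers": 0,"tx": 28,"ty": -29,"tz": 0,"wx": 0,"wy": 0,"wz": 0},
  {"fingers": 0,"tx": 28,"ty": -29,"tz": 0,"wx": 0,"wy": 0,"wz": 0},
  {"fingers": 0,"tx": 28,"ty": -29,"tz": 0,"wx": 0,"wy": 0,"wz": 0},
  {"fingers": 0,"tx": 28,"ty": -29,"tz": 0,"wx": 0,"wy": 0,"wz": 0},
  {"fingers": 0,"tx": 28,"ty": -29,"tz": 0,"wx": 0,"wy": 0,"wz": 0},
  {"fingers": 0,"tx": 28,"ty": -29,"tz": 0,"wx": 0,"wy": 0,"wz": 0},
  {"fingers": 0,"tx": 28,"ty": -29,"tz": 0,"wx": 0,"wy": 0,"wz": 0},
  {"fingers": 0,"tx": 28,"ty": -28,"tz": 0,"wx": 0,"wy": 0,"wz": 0},
  {"fingers": 0,"tx": 22,"ty": -21,"tz": 0,"wx": 0,"wy": 0,"wz": 0},
], squeeze=50)

```text
t: 1.5
ee_pos: [438.2, -172.1, 231.5]
ee_rot: [0.975, 0.22, 0.0, -0.0]
wrist_force: [0.9, -1.1, -0.8]
grip_width: 1.0
gripper_force: 0.0
```

Call:
arm_command([
  {"fingers": 0,"tx": 0,"ty": 0,"tz": 0,"wx": 0,"wy": 0,"wz": 5},
  {"fingers": 0,"tx": 0,"ty": 0,"tz": 0,"wx": 0,"wy": 0,"wz": 7},
  {"fingers": 0,"tx": 0,"ty": 0,"tz": 0,"wx": 0,"wy": 0,"wz": 8},
  {"fingers": 0,"tx": 0,"ty": 0,"tz": 0,"wx": 0,"wy": 0,"wz": 8},
  {"fingers": 0,"tx": 0,"ty": 0,"tz": 0,"wx": 0,"wy": 0,"wz": 7},
  {"fingers": 0,"tx": 0,"ty": 0,"tz": 0,"wx": 0,"wy": 0,"wz": 4},
  {"fingers": 0,"tx": 0,"ty": 0,"tz": 0,"wx": 0,"wy": 0,"wz": 0},
  {"fingers": 0,"tx": 0,"ty": 0,"tz": 0,"wx": 0,"wy": 0,"wz": 0},
])

```text
t: 2.3
ee_pos: [437.8, -174.2, 231.3]
ee_rot: [0.993, -0.118, 0.0, 0.0]
wrist_force: [-0.0, -0.2, 0.0]
grip_width: 0.998
gripper_force: 0.0
```

```bash
python3 - <<'E'
from h import *
from scipy.spatial.transform import Rotation as R
import cv2
st=manip.get_state();m=R.from_quat(st['ee_rot']).as_matrix()
print(st['t'],st['ee_pos'],m.round(3).tolist(),np.degrees(np.arctan2(m[1,0],m[0,0])),st['qpos'],st['wrist_force'])
d=m[:2,:2].T@(np.array([437,-173.5])-st['ee_pos'][:2]);print('shift tool',d)
a=manip.get_image('top')['pixels'][130:270,290:430,::-1];b=manip.get_image('scene')['pixels'][140:330,260:440,::-1]
cv2.imwrite('pics/z3.png',np.hstack([cv2.resize(a,(390,390),interpolation=2),cv2.resize(b,(390,390),interpolation=2)]))
E
```

```text
2.3 [ 437.83331444 -174.18518251  231.34122467] [[0.972, -0.234, 0.0], [-0.234, -0.972, -0.0], [0.0, 0.0, -1.0]] -13.527870598270457 [-4.31477054e-01 -1.29595879e-01  2.02230847e+00 -4.05741081e-05
  1.24874316e+00  1.37543800e+00] [-0.01093175 -0.19212497  0.00153043]
shift tool [-0.97047191 -0.47124544]
```

View pics/z3.png

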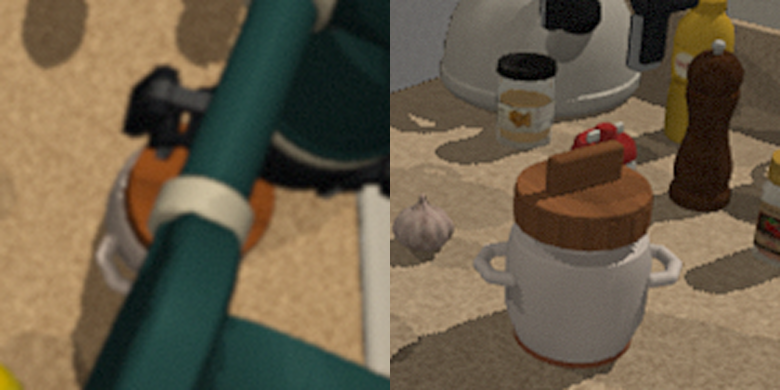

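The top crop shows the arm over the lid, with a finger to the left at (150,110). The scene crop shows the other finger at (665,30), so the gripper is centred across the bar. Descending and closing.

Call:
arm_command([
  {"fingers": 0,"tx": -1,"ty": -0.5,"tz": 20,"wx": 0,"wy": 0,"wz": 0},
  {"fingers": 0,"tx": 0,"ty": 0,"tz": 25,"wx": 0,"wy": 0,"wz": 0},
  {"fingers": 0,"tx": 0,"ty": 0,"tz": 25,"wx": 0,"wy": 0,"wz": 0},
  {"fingers": 0,"tx": 0,"ty": 0,"tz": 14,"wx": 0,"wy": 0,"wz": 0},
  {"fingers": 0,"tx": 0,"ty": 0,"tz": 5,"wx": 0,"wy": 0,"wz": 0},
  {"fingers": 0,"tx": 0,"ty": 0,"tz": 0,"wx": 0,"wy": 0,"wz": 0},
])

```text
t: 3.0
ee_pos: [436.8, -173.4, 141.9]
ee_rot: [0.993, -0.119, -0.001, -0.0]
wrist_force: [-0.0, -0.2, 1.1]
grip_width: 1.002
gripper_force: 0.0
```

Call:
arm_command([
  {"fingers": 1,"tx": 0,"ty": 0,"tz": 0,"wx": 0,"wy": 0,"wz": 0},
  {"fingers": 1,"tx": 0,"ty": 0,"tz": 0,"wx": 0,"wy": 0,"wz": 0},
  {"fingers": 1,"tx": 0,"ty": 0,"tz": 0,"wx": 0,"wy": 0,"wz": 0},
  {"fingers": 1,"tx": 0,"ty": 0,"tz": 0,"wx": 0,"wy": 0,"wz": 0},
  {"fingers": 1,"tx": 0,"ty": 0,"tz": 0,"wx": 0,"wy": 0,"wz": 0},
  {"fingers": 1,"tx": 0,"ty": 0,"tz": 0,"wx": 0,"wy": 0,"wz": 0},
  {"fingers": 1,"tx": 0,"ty": 0,"tz": 0,"wx": 0,"wy": 0,"wz": 0},
  {"fingers": 1,"tx": 0,"ty": 0,"tz": 0,"wx": 0,"wy": 0,"wz": 0},
  {"fingers": 1,"tx": 0,"ty": 0,"tz": 0,"wx": 0,"wy": 0,"wz": 0},
  {"fingers": 1,"tx": 0,"ty": 0,"tz": 0,"wx": 0,"wy": 0,"wz": 0},
], squeeze=50)

```text
t: 4.0
ee_pos: [437.4, -173.6, 142.8]
ee_rot: [0.993, -0.119, 0.0, 0.0]
wrist_force: [0.1, 0.5, 5.7]
grip_width: 0.154
gripper_force: 50.0
```

The grip is on the 14 mm bar. Next I turn it back by 36°.

Call:
arm_command([
  {"fingers": 1,"tx": 0,"ty": 0,"tz": 0,"wx": 0,"wy": 0,"wz": -3},
  {"fingers": 1,"tx": 0,"ty": 0,"tz": 0,"wx": 0,"wy": 0,"wz": -5},
  {"fingers": 1,"tx": 0,"ty": 0,"tz": 0,"wx": 0,"wy": 0,"wz": -5},
  {"fingers": 1,"tx": 0,"ty": 0,"tz": 0,"wx": 0,"wy": 0,"wz": -5},
  {"fingers": 1,"tx": 0,"ty": 0,"tz": 0,"wx": 0,"wy": 0,"wz": -5},
  {"fingers": 1,"tx": 0,"ty": 0,"tz": 0,"wx": 0,"wy": 0,"wz": -5},
  {"fingers": 1,"tx": 0,"ty": 0,"tz": 0,"wx": 0,"wy": 0,"wz": -5},
  {"fingers": 1,"tx": 0,"ty": 0,"tz": 0,"wx": 0,"wy": 0,"wz": -3},
  {"fingers": 1,"tx": 0,"ty": 0,"tz": 0,"wx": 0,"wy": 0,"wz": 0},
  {"fingers": 1,"tx": 0,"ty": 0,"tz": 0,"wx": 0,"wy": 0,"wz": 0},
])

```text
t: 5.0
ee_pos: [436.4, -173.3, 141.5]
ee_rot: [0.981, 0.193, -0.001, -0.0]
wrist_force: [0.5, -0.7, -1.5]
grip_width: 0.149
gripper_force: 49.1
```

Call:
arm_command([
  {"fingers": 1,"tx": 0,"ty": 0,"tz": 2,"wx": 0,"wy": 0,"wz": 0},
  {"fingers": 1,"tx": 0,"ty": 0,"tz": 2,"wx": 0,"wy": 0,"wz": 0},
  {"fingers": 1,"tx": 0,"ty": 0,"tz": 2,"wx": 0,"wy": 0,"wz": 0},
  {"fingers": 1,"tx": 0,"ty": 0,"tz": 0,"wx": 0,"wy": 0,"wz": 0},
])

```text
t: 5.4
ee_pos: [436.7, -173.3, 135.8]
ee_rot: [0.981, 0.194, -0.0, -0.0]
wrist_force: [-0.5, 1.1, -1.5]
grip_width: 0.152
gripper_force: 49.1
```

```bash
python3 - <<'E'
from bench import manip
s=manip.get_state();print({k:s[k] for k in('t','ee_pos','wrist_force','torque','qpos')})
E
```

```text
{'t': 5.4, 'ee_pos': array([ 436.65350226, -173.30805214,  135.76605108]), 'wrist_force': array([-0.46112724,  1.07715527, -1.53828187]), 'torque': array([ 0.0038963 , -0.00481378,  0.03700933]), 'qpos': array([-4.30861866e-01, -4.44767251e-02,  2.12973689e+00,  4.44950221e-06,
        1.05727255e+00,  7.49727163e-01])}
```

At 6 mm down there is no resistance and the grip holds the lid's weight, so it is entering the thread. Continuing down.

Call:
arm_command([
  {"fingers": 1,"tx": 0,"ty": 0,"tz": 2,"wx": 0,"wy": 0,"wz": 0},
  {"fingers": 1,"tx": 0,"ty": 0,"tz": 2,"wx": 0,"wy": 0,"wz": 0},
  {"fingers": 1,"tx": 0,"ty": 0,"tz": 2,"wx": 0,"wy": 0,"wz": 0},
  {"fingers": 1,"tx": 0,"ty": 0,"tz": 1,"wx": 0,"wy": 0,"wz": 0},
  {"fingers": 1,"tx": 0,"ty": 0,"tz": 0,"wx": 0,"wy": 0,"wz": 0},
  {"fingers": 1,"tx": 0,"ty": 0,"tz": 0,"wx": 0,"wy": 0,"wz": 0},
])

```text
t: 6.0
ee_pos: [437.0, -173.5, 129.8]
ee_rot: [0.981, 0.194, 0.0, 0.0]
wrist_force: [-3.4, 0.6, 5.3]
grip_width: 0.151
gripper_force: 49.9
```

```bash
python3 - <<'E'
from h import *
import cv2
b=manip.get_image('scene')['pixels'][140:330,260:440,::-1]
cv2.imwrite('pics/z4.png',cv2.resize(b,(500,528),interpolation=2))
E
```

```text
(no output)
```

View pics/z4.png

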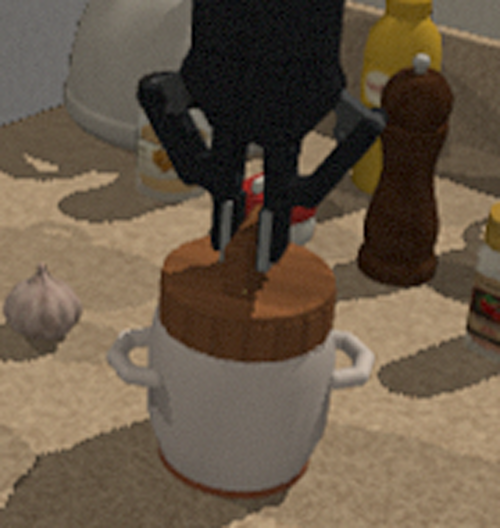

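The lid is down: no gap shows at crop (245,360), the ears are undisturbed and there is 5 N of contact. Screwing clockwise.

Call:
arm_command([
  {"fingers": 1,"tx": 0,"ty": 0,"tz": -0.8,"wx": 0,"wy": 0,"wz": 3},
  {"fingers": 1,"tx": 0,"ty": 0,"tz": 0,"wx": 0,"wy": 0,"wz": 6},
  {"fingers": 1,"tx": 0,"ty": 0,"tz": 0,"wx": 0,"wy": 0,"wz": 6},
  {"fingers": 1,"tx": 0,"ty": 0,"tz": 0,"wx": 0,"wy": 0,"wz": 6},
  {"fingers": 1,"tx": 0,"ty": 0,"tz": 0,"wx": 0,"wy": 0,"wz": 6},
  {"fingers": 1,"tx": 0,"ty": 0,"tz": 0,"wx": 0,"wy": 0,"wz": 6},
  {"fingers": 1,"tx": 0,"ty": 0,"tz": 0,"wx": 0,"wy": 0,"wz": 6},
  {"fingers": 1,"tx": 0,"ty": 0,"tz": 0,"wx": 0,"wy": 0,"wz": 6},
  {"fingers": 1,"tx": 0,"ty": 0,"tz": 0,"wx": 0,"wy": 0,"wz": 6},
  {"fingers": 1,"tx": 0,"ty": 0,"tz": 0,"wx": 0,"wy": 0,"wz": 6},
  {"fingers": 1,"tx": 0,"ty": 0,"tz": 0,"wx": 0,"wy": 0,"wz": 3},
  {"fingers": 1,"tx": 0,"ty": 0,"tz": 0,"wx": 0,"wy": 0,"wz": 0},
])

```text
t: 7.25
ee_pos: [437.3, -173.4, 129.9]
ee_rot: [0.947, -0.323, 0.0, -0.0]
wrist_force: [0.3, -0.6, -0.2]
grip_width: 0.154
gripper_force: 49.3
```

```bash
python3 - <<'E'
from bench import manip
s=manip.get_state();print({k:s[k] for k in('t','wrist_force','torque')})
E
```

```text
{'t': 7.25, 'wrist_force': array([ 0.26992804, -0.56064046, -0.23934868]), 'torque': array([ 0.03002065, -0.0806129 ,  0.00031063])}
```

Call:
arm_command([
  {"fingers": 1,"tx": 0,"ty": 0,"tz": 0,"wx": 0,"wy": 0,"wz": 2},
  {"fingers": 1,"tx": 0,"ty": 0,"tz": 0,"wx": 0,"wy": 0,"wz": 2},
  {"fingers": 1,"tx": 0,"ty": 0,"tz": 0,"wx": 0,"wy": 0,"wz": 2},
  {"fingers": 1,"tx": 0,"ty": 0,"tz": 0,"wx": 0,"wy": 0,"wz": 2},
  {"fingers": 1,"tx": 0,"ty": 0,"tz": 0,"wx": 0,"wy": 0,"wz": 1},
  {"fingers": 1,"tx": 0,"ty": 0,"tz": 0,"wx": 0,"wy": 0,"wz": 0},
])

```text
t: 7.85
ee_pos: [437.6, -173.2, 130.0]
ee_rot: [0.919, -0.395, 0.0, -0.0]
wrist_force: [3.4, 3.1, -1.9]
grip_width: 0.153
gripper_force: 49.2
```

```bash
python3 - <<'E'
from bench import manip
s=manip.get_state();print({k:s[k] for k in('t','wrist_force','torque','ee_rot','ee_pos')})
E
```

```text
{'t': 7.85, 'wrist_force': array([ 3.36020916,  3.09517435, -1.93207237]), 'torque': array([ 0.44847262, -0.50828933,  0.17526581]), 'ee_rot': array([ 9.18524444e-01, -3.95363712e-01,  4.79111557e-04, -3.88469705e-04]), 'ee_pos': array([ 437.56744264, -173.24999856,  130.01926019])}
```

Torque is starting to rise at -46.6°. I'll turn a little more to feel the stop.

Call:
arm_command([
  {"fingers": 1,"tx": 0,"ty": 0,"tz": 0,"wx": 0,"wy": 0,"wz": 1.5},
  {"fingers": 1,"tx": 0,"ty": 0,"tz": 0,"wx": 0,"wy": 0,"wz": 1.5},
  {"fingers": 1,"tx": 0,"ty": 0,"tz": 0,"wx": 0,"wy": 0,"wz": 0},
])

```text
t: 8.15
ee_pos: [437.1, -173.5, 130.0]
ee_rot: [0.908, -0.42, 0.0, 0.0]
wrist_force: [2.1, 1.5, -2.8]
grip_width: 0.152
gripper_force: 49.1
```

```bash
python3 - <<'E'
from bench import manip
s=manip.get_state();print({k:s[k] for k in('t','wrist_force','torque','ee_rot','ee_pos')})
E
```

```text
{'t': 8.15, 'wrist_force': array([ 2.09652774,  1.52297895, -2.82466208]), 'torque': array([ 0.22611174, -0.58987916,  0.21111545]), 'ee_rot': array([ 9.07515730e-01, -4.20018073e-01,  1.30134337e-04,  1.24809380e-05]), 'ee_pos': array([ 437.10019446, -173.54179202,  129.99928324])}
```

Torque holds at about 0.2 N m while turning on, so the crock is turning with the lid against the stop: home. Releasing, lifting and backing off.

Call:
arm_command([
  {"fingers": 0,"tx": 0,"ty": 0,"tz": 0,"wx": 0,"wy": 0,"wz": 0},
  {"fingers": 0,"tx": 0,"ty": 0,"tz": 0,"wx": 0,"wy": 0,"wz": 0},
  {"fingers": 0,"tx": 0,"ty": 0,"tz": 0,"wx": 0,"wy": 0,"wz": 0},
  {"fingers": 0,"tx": 0,"ty": 0,"tz": 0,"wx": 0,"wy": 0,"wz": 0},
  {"fingers": 0,"tx": 0,"ty": 0,"tz": 0,"wx": 0,"wy": 0,"wz": 0},
  {"fingers": 0,"tx": 0,"ty": 0,"tz": 0,"wx": 0,"wy": 0,"wz": 0},
  {"fingers": 0,"tx": 0,"ty": 0,"tz": -10,"wx": 0,"wy": 0,"wz": 0},
  {"fingers": 0,"tx": 0,"ty": 0,"tz": -25,"wx": 0,"wy": 0,"wz": 0},
  {"fingers": 0,"tx": 0,"ty": 0,"tz": -30,"wx": 0,"wy": 0,"wz": 0},
  {"fingers": 0,"tx": 0,"ty": 0,"tz": -30,"wx": 0,"wy": 0,"wz": 0},
  {"fingers": 0,"tx": 0,"ty": 0,"tz": -15,"wx": 0,"wy": 0,"wz": 0},
])

```text
t: 9.25
ee_pos: [438.5, -174.1, 243.9]
ee_rot: [0.908, -0.42, 0.003, -0.0]
wrist_force: [-0.1, 0.2, 1.3]
grip_width: 0.996
gripper_force: 0.0
```

Call:
arm_command([
  {"fingers": 0,"tx": 10,"ty": 20,"tz": 0,"wx": 0,"wy": 0,"wz": 0},
  {"fingers": 0,"tx": 20,"ty": 25,"tz": 0,"wx": 0,"wy": 0,"wz": 0},
  {"fingers": 0,"tx": 30,"ty": 25,"tz": 0,"wx": 0,"wy": 0,"wz": 0},
  {"fingers": 0,"tx": 35,"ty": 15,"tz": 0,"wx": 0,"wy": 0,"wz": 0},
  {"fingers": 0,"tx": 40,"ty": 0,"tz": 0,"wx": 0,"wy": 0,"wz": 0},
  {"fingers": 0,"tx": 40,"ty": 0,"tz": 0,"wx": 0,"wy": 0,"wz": 0},
  {"fingers": 0,"tx": 40,"ty": 0,"tz": 0,"wx": 0,"wy": 0,"wz": 0},
  {"fingers": 0,"tx": 40,"ty": 0,"tz": 0,"wx": 0,"wy": 0,"wz": 0},
  {"fingers": 0,"tx": 20,"ty": 0,"tz": 0,"wx": 0,"wy": 0,"wz": 0},
  {"fingers": 0,"tx": 0,"ty": 0,"tz": 0,"wx": 0,"wy": 0,"wz": 0},
])

```text
t: 10.25
ee_pos: [551.4, -439.8, 238.6]
ee_rot: [0.908, -0.42, -0.0, -0.0]
wrist_force: [-0.1, 1.8, 0.3]
grip_width: 1.003
gripper_force: 0.0
```

```bash
python3 - <<'E'
from h import *
import cv2
a=manip.get_image('top')['pixels'][160:250,310:410,::-1];b=manip.get_image('scene')['pixels'][200:325,290:405,::-1]
f=lambda i,s:cv2.convertScaleAbs(cv2.resize(i,s,interpolation=2),alpha=1.5)
cv2.imwrite('pics/z5.png',np.hstack([f(a,(400,360)),f(b,(331,360))]))
E
```

```text
(no output)
```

View pics/z5.png

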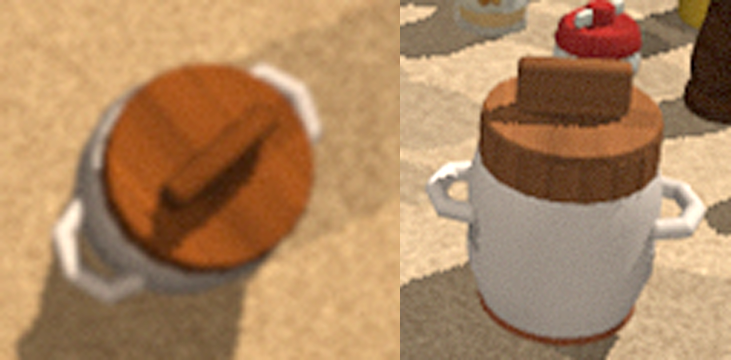

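The lid is down with no gap. The bar, (172,188) to (270,112), is at 38°, and the ears, (75,272) to (302,100), are at 37°, so they line up. The gripper is clear. Handing in.

```bash
python3 -c "
from bench import manip
print(manip.hand_in())"
```

```text
the job is handed in; nothing more can be done
None
```

The loose lid, on the right-hand crock, was turned back until it dropped onto the thread, then screwed home with its bar within about 1° of the ears by my last picture; I let go and handed the job in at about 10 s, and no verdict was returned.

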